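Repack the adhesive jar crate at the bonding station

TASK

Take every empty jar (red cap) out of the blue divided crate and stand it upright in the grey tray, and stand every full amber jar (white cap) from the green mat upright in the crate, each in a cell of its own. When all are in place, lower the crate's lid gently until it is fully closed and let go; leave the bottle, the reel and the phone where they are.

Things in the scene. Friction and masses are not known exactly. Their poses are not given: they have to be found in the camera images.
- crate: Blue plastic crate, fixed to the bench, 250 (x) by 168 (y) by 32 high, open on top, outer walls 4 thick, floor 5 thick; white dividers 4 thick reaching 28 above the bench make 3 (along x) by 2 (along y) cells, each 78 by 78 inside. Origin: centre of the underside. The lid is hinged on its -y side. Sizes in mm.
- cell0 (a point): Centre of the floor of crate cell 0 (5 above the bench), axes as the crate's. Cell at crate x = -82, y = -41 mm (row beside the hinge). Sizes in mm.
- cell1 (a point): Centre of the floor of crate cell 1 (5 above the bench), axes as the crate's. Cell at crate x = 0, y = -41 mm (row beside the hinge). Sizes in mm.
- cell2 (a point): Centre of the floor of crate cell 2 (5 above the bench), axes as the crate's. Cell at crate x = 82, y = -41 mm (row beside the hinge). Sizes in mm.
- cell3 (a point): Centre of the floor of crate cell 3 (5 above the bench), axes as the crate's. Cell at crate x = -82, y = 41 mm (row away from the hinge). Sizes in mm.
- cell4 (a point): Centre of the floor of crate cell 4 (5 above the bench), axes as the crate's. Cell at crate x = 0, y = 41 mm (row away from the hinge). Sizes in mm.
- cell5 (a point): Centre of the floor of crate cell 5 (5 above the bench), axes as the crate's. Cell at crate x = 82, y = 41 mm (row away from the hinge). Sizes in mm.
- lid (a joint): Angle of the blue crate lid in rad: 0 fully closed, about 2 standing open (leaning back), stop at 2.2. The lid is a hood, 262 by 178 and 44 deep (overhanging the crate 6 at each side and 10 in front), walls 4, open side down when closed, 0.22 kg; its hinge is stiff (0.3 N m of friction), so it stays where it is left. It clears the tops of jars standing upright in the cells by 9 mm. Sizes in mm.
- lid_hinge (a point): Middle of the lid's hinge line, on the top edge of the crate's -y wall, 32 above the bench; it lies at crate y = -84. Its own axes turn with the lid; the hinge line runs along crate x. Sizes in mm.
- lid_handle (a point): Middle of the black bar handle of the lid, 100 long, about 10 thick, parallel to the hinge line and standing 35 off the lid's front wall. In the lid's frame (at the hinge line, crate axes when closed) it lies at y = 213, z = 34 mm; its axes turn with the lid. Sizes in mm.
- tray: Grey open tray for empties, fixed, 200 (x) by 120 (y) by 28 high, walls and floor 4 thick. Origin: centre of the underside. Sizes in mm.
- mat: Green mat, fixed, 310 by 200, paper-thin, on which the full jars stand at first. Origin: centre of the underside. Sizes in mm.
- jar0: Full amber jar with a white cap, a cylinder 56 across and 58 high, upright, thick heavy base, about 0.12 kg. Origin: centre of its underside, z axis up the jar. At first on the green mat; may be absent. Sizes in mm.
- jar1: Full amber jar with a white cap, a cylinder 56 across and 58 high, upright, thick heavy base, about 0.12 kg. Origin: centre of its underside, z axis up the jar. At first on the green mat; may be absent. Sizes in mm.
- jar2: Full amber jar with a white cap, a cylinder 56 across and 58 high, upright, thick heavy base, about 0.12 kg. Origin: centre of its underside, z axis up the jar. At first on the green mat; may be absent. Sizes in mm.
- jar3: Full amber jar with a white cap, a cylinder 56 across and 58 high, upright, thick heavy base, about 0.12 kg. Origin: centre of its underside, z axis up the jar. At first on the green mat; may be absent. Sizes in mm.
- jar4: Full amber jar with a white cap, a cylinder 56 across and 58 high, upright, thick heavy base, about 0.12 kg. Origin: centre of its underside, z axis up the jar. At first on the green mat; may be absent. Sizes in mm.
- jar5: Full amber jar with a white cap, a cylinder 56 across and 58 high, upright, thick heavy base, about 0.12 kg. Origin: centre of its underside, z axis up the jar. At first on the green mat; may be absent. Sizes in mm.
- empty0: Empty clear jar with a red cap, a cylinder 56 across and 58 high, upright, thick heavy base, 0.12 kg. Origin: centre of its underside, z axis up the jar. At first standing in a crate cell; may be absent. Sizes in mm.
- empty1: Empty clear jar with a red cap, a cylinder 56 across and 58 high, upright, thick heavy base, 0.12 kg. Origin: centre of its underside, z axis up the jar. At first standing in a crate cell; may be absent. Sizes in mm.
- empty2: Empty clear jar with a red cap, a cylinder 56 across and 58 high, upright, thick heavy base, 0.12 kg. Origin: centre of its underside, z axis up the jar. At first standing in a crate cell; may be absent. Sizes in mm.
- drink: Lilac drinking bottle, 64 across, 170 high; a bystander. Origin: centre of its underside. Sizes in mm.
- reel: Black tape reel lying flat, 84 across, 16 high; a bystander. Origin: centre of its underside. Sizes in mm.
- phone: Black phone lying flat, 75 by 150 by 9; a bystander. Origin: centre of its underside. Sizes in mm.
There are look-alikes about, which are no part of the job. Leave any yellow look-alike of the jar2 alone.

How it is judged:
By the outcome, as a careful person would: the job done as asked, in the order asked, and still so for the second after the job is handed in, with the robot touching nothing.
Of jar0, jar1, jar2, jar3, jar4, jar5 only 5 to 6 are there at a start; the rules pass over those that are not, and their reading is None.
Of empty0, empty1, empty2 only 1 to 2 are there at a start; the rules pass over those that are not, and their reading is None.
At some moment in a run one of jar0, jar1, jar2, jar3, jar4, jar5, empty0, empty1, empty2 may be knocked a few centimetres aside while the robot is not near it.
It also fails if it takes over 208 s, if anything falls off the work surface, if the arm or the gripper's body presses on something with over 40 N, if the wrist force passes 120 N, or if a joint passes its speed limit or range.

ROBOT

A 7-joint arm with a two-finger parallel gripper is mounted at the origin on the work surface. World frame = base frame: x ahead of the robot, y to its left, z up, the work surface at z = 0. Lengths are in m, angles in rad, forces in N, time in s.
With the tool pointing down it reaches from about 0.425 to 0.925 m from the base axis. Payload 6.8 kg.
Tool frame: the origin (TCP) lies between the finger pads; the fingertips stand 19 mm ahead of it and the grasp point (between the pads) is the TCP; z points along the fingers, y is the line along which they close (so a half turn about z gives the same grasp; the last joint's range is limited). The gripper opens to 88 mm and grips with 3 to 60 N. Pads are 20 mm wide; open, the fingers measure 115 mm over their backs; the gripper's body (75 mm by 178 mm) begins 61 mm behind the grasp point.
Start: joints at [-1.376, 0.477, 0.022, 1.555, -0.011, 1.109, -0.083], TCP at [0.201, 0.644, 0.242] pointing down, gripper open.
Joint ranges: [-2.96, 2.96], [-0.34, 2.1], [-1.41, 1.46], [0.24, 2.44], [-1.37, 4.51], [0.17, 1.92], [-2.96, 2.96]. Speed limits (rad/s): [2.39, 2.39, 3.14, 3.14, 3.14, 3.14, 3.14].

INTERFACE

Orientations are given as [roll, pitch, yaw] about the fixed x, y, z axes, in that order (R = Rz(yaw) Ry(pitch) Rx(roll)).
In Python, from workcell import get_obs, get_image, hand_in gives the robot as it stands.
- The arm moves only by the tool move_arm, never from a script. Its argument "targets" is a list of rows, each a list of 3 entries, a list of its own where there are three numbers: the turn, a rotation vector about the tool's x, y, z in rad, then the shift along the tool's x, y, z in mm, then the opening, from -1 (shut) to 1 (fully open). A call has 1 to 10 rows; each row shifts and turns the commanded pose from where the row before left it, along the tool's axes as they then stand; what a row does not reach is not made up. A row lasts 1/8 s, in which the tool goes at most 62.5 mm and 10.7 degrees, less where a joint would pass 70% of its speed; a pose out of reach is approached as far as the arm can. A call with a gripper value outside its range is refused whole. The fingers move at their own pace and stop on an object; "force" is the grip in N (left out, the last holds). Time passes only in rows, so rows that do not move let the fingers close. It gives the time, the measured TCP pose, the force, the opening and the grip force at its end, in the units of the state.
- get_obs(): the state, without advancing time (a new reading comes with each control period).
- get_image(name): name is "side" or "top"; returns a dict with "pixels" (420x560x3 uint8, blue, green, red), "range_z" (420x560 float32, m along the optical axis (not along the pixel's ray), 0 where there is no reading), "vertical_fov" (degrees; the focal length in pixels is half the picture's height over the tangent of half this angle, whatever the lens; pixels are square), "cx", "cy" (the principal point, pixels), "rvec" (rotation vector, rad) and "tvec" (3), from world to camera coordinates, as OpenCV has them. Camera axes: x right, y down, z forward; pixel columns grow to the right and rows downward; lengths in m; the calibration is good to about 2 mm. A picture is of the moment at which its call begins.
- hand_in(): hands the job in; it is judged then, once.
The state is a dict: "clock": time; "qpos": joint angles; "dq": joint speeds; "joint_efforts": joint torques, N m; "position": TCP position; "eef_rot": TCP orientation; "ft_force": force on the tool from outside, world axes, zero at the start; "ft_torque": the same for the moment, N m; "finger_gap": finger opening in m; "grasp_force": force on a finger pad.
Only numpy, scipy, OpenCV 4.12 (cv2) and the standard library are available. Lean on these libraries where they do the work, as an engineer would, in place of code of your own. Each camera call takes 0.05 s, during which the arm holds its last target. There are 200 camera calls.

## Working session

There is one attempt and no reset: what is moved stays moved. The work goes in short steps, Python scripts to look and compute and a tool call to move; the robot and the scene stay as the last step left them, time stands still between calls to the robot, and variables do not carry over. Pictures are saved under pics/ and viewed, at most 14 in all, crops included, and the job is handed in when it is done.

Besides the shell and the picture viewer there is one more tool, called after ">>>" by a JSON object that holds its "api" and its "payload", one argument or row to a line. move_arm: Moves the arm, as the interface text tells. Its arguments: {"type":"object","properties":{"targets":{"type":"array","items":{"type":"array"}},"force":{"type":"number"}},"required":["targets"]}

```bash
ls; mkdir -p pics; cat > h.py <<'E'
import numpy as np, cv2
from workcell import get_obs, get_image, hand_in
from scipy.spatial.transform import Rotation as R
def cam(n):
    d=get_image(n); d['f']=210/np.tan(np.radians(d['vertical_fov'])/2)
    d['Rm']=cv2.Rodrigues(np.array(d['rvec'],float))[0]; d['t']=np.array(d['tvec'],float).ravel(); return d
def cloud(d):
    v,u=np.mgrid[:420,:560]; z=d['range_z']
    p=np.stack([(u-d['cx'])/d['f']*z,(v-d['cy'])/d['f']*z,z],-1)
    w=(p-d['t'])@d['Rm']; w[z==0]=np.nan; return w
def atz(d,u,v,h):  # ray at height h
    r=d['Rm'].T@np.array([(u-d['cx'])/d['f'],(v-d['cy'])/d['f'],1]); c=-d['Rm'].T@d['t']
    return c+r*(h-c[2])/r[2]
E
python3 - <<'E'
from h import *
o=get_obs(); print({k:np.round(v,3) for k,v in o.items()})
for n in ['top','side']:
    d=cam(n); cv2.imwrite(f'pics/{n}0.png',d['pixels']); print(n,d['f'],d['cx'],d['cy'],-d['Rm'].T@d['t'],d['Rm'].round(2).tolist())
    np.savez(f'{n}0.npz',w=cloud(d))
E
```

```text
pics
{'clock': np.float64(0.0), 'qpos': array([-1.376,  0.478,  0.022,  1.556, -0.011,  1.109, -0.083]), 'dq': array([ 0.001,  0.001,  0.001,  0.   , -0.   ,  0.002,  0.   ]), 'joint_efforts': array([-0.0000e+00, -5.8286e+01,  1.5350e+00, -2.7260e+01, -5.4000e-02,
        1.7000e-02,  0.0000e+00]), 'position': array([0.201, 0.644, 0.241]), 'eef_rot': array([-3.14 ,  0.   ,  2.839]), 'ft_force': array([ 0.268, -0.06 ,  0.544]), 'ft_torque': array([-0.056, -0.059, -0.067]), 'grasp_force': np.float64(0.0), 'finger_gap': np.float64(0.088)}
top 400.8450553286465 278.6409696110999 215.89056281125846 [0.55401102 0.02859305 0.88815092] [[0.03, -1.0, -0.03], [-1.0, -0.02, -0.07], [0.06, 0.03, -1.0]]
side 409.5390028447407 274.71830379819244 206.35734642797698 [ 0.40282493 -0.48290515  0.74092362] [[0.93, -0.36, -0.02], [-0.29, -0.72, -0.64], [0.22, 0.6, -0.77]]
```

View pics/top0.png

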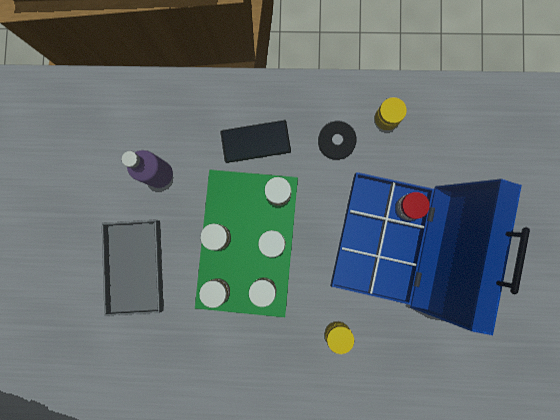

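View pics/side0.png

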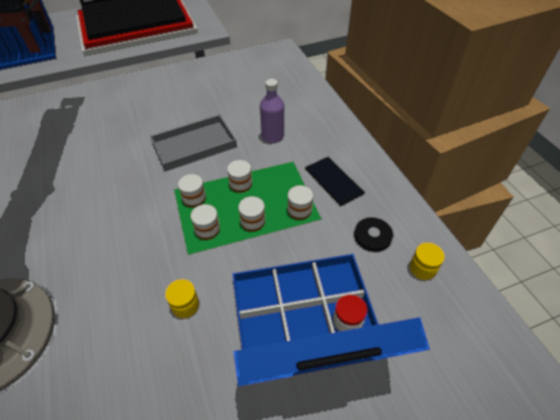

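The top view shows five white caps on the mat at (278,190), (214,237), (272,244), (213,294) and (262,293). One red-capped empty is at (415,205) in the crate's hinge row. The lid stands open with its handle at (518,260). The yellow look-alikes at (392,110) and (341,340) stay put. The side view agrees.

```bash
cat >> h.py <<'E'
def jars(d):
    """circle-fit of cap tops from cloud: list of (colour, x, y, ztop, n)"""
    w=cloud(d); hsv=cv2.cvtColor(d['pixels'],cv2.COLOR_BGR2HSV).astype(int); h,s,v=hsv[...,0],hsv[...,1],hsv[...,2]
    out=[]
    for c,m in (('white',(s<50)&(v>120)),('red',((h<8)|(h>172))&(s>120)&(v>60))):
        m=m&(w[...,2]>.045)&(w[...,2]<.2)
        n,l,st,ce=cv2.connectedComponentsWithStats(m.astype(np.uint8))
        for i in range(1,n):
            if st[i,4]<150: continue
            p=w[l==i]; zt=np.percentile(p[:,2],80); q=p[p[:,2]>zt-.006]
            (cx,cy),r=cv2.minEnclosingCircle((q[:,:2]*1000).astype(np.float32))
            out.append((c,*np.round([cx,cy,zt*1000,r],1),st[i,4],ce[i].round().tolist()))
    return out
E
python3 - <<'E'
from h import *
for n in ['top','side']:
    d=cam(n); print(n)
    for j in jars(d): print(j)
    w=cloud(d)
    if n=='top':
        hsv=cv2.cvtColor(d['pixels'],cv2.COLOR_BGR2HSV).astype(int)
        blue=(hsv[...,0]>100)&(hsv[...,0]<130)&(hsv[...,1]>120)
        m=blue&(w[...,2]>.022)&(w[...,2]<.04); m[:,:325]=0
        p=(w[m][:,:2]*1000).astype(np.float32); print('crate rim',len(p),cv2.minAreaRect(p), w[m][:,2].mean())
        m=(w[...,2]>.018)&(w[...,2]<.04); m[:,:90]=0;m[:,175:]=0;m[:210]=0;m[330:]=0
        p=(w[m][:,:2]*1000).astype(np.float32); print('tray',len(p),cv2.minAreaRect(p),w[m][:,2].mean())
        for u,v in [(518,260),(524,232),(515,290),(521,245),(505,232)]: print('handle',(u,v),w[v,u].round(3))
        for u,v in [(130,270),(385,225),(365,200)]: print('floor',(u,v),w[v,u].round(3))
    for u,v in ([(340,357),(375,352),(303,364)] if n=='side' else []): print('handle',w[v,u].round(3))
    big=cv2.resize(d['pixels'][150:350,320:560] if n=='top' else d['pixels'][240:400,210:450],None,fx=3,fy=3,interpolation=2); cv2.imwrite(f'pics/{n}c.png',big)
E
```

```text
top
('white', np.float64(700.0), np.float64(330.2), np.float64(171.5), np.float64(15.0), np.int32(189), [129.0, 158.0])
('white', np.float64(662.8), np.float64(59.9), np.float64(59.5), np.float64(27.3), np.int32(534), [277.0, 190.0])
('white', np.float64(562.0), np.float64(191.0), np.float64(59.4), np.float64(27.6), np.int32(538), [213.0, 236.0])
('white', np.float64(551.1), np.float64(69.6), np.float64(59.4), np.float64(27.4), np.int32(541), [271.0, 243.0])
('white', np.float64(443.4), np.float64(188.4), np.float64(59.3), np.float64(27.6), np.int32(546), [212.0, 294.0])
('white', np.float64(448.5), np.float64(86.5), np.float64(59.4), np.float64(27.2), np.int32(554), [262.0, 293.0])
('red', np.float64(637.5), np.float64(-224.1), np.float64(64.2), np.float64(27.3), np.int32(552), [415.0, 205.0])
crate rim 3569 ((565.7090454101562, -187.49420166015625), (215.16693115234375, 260.3092956542969), 78.53034973144531) 0.030512717857027933
tray 867 ((491.51568603515625, 374.57666015625), (200.26934814453125, 121.34083557128906), 4.945300579071045) 0.02581819617982618
handle (518, 260) [ 0.535
[... 377 characters left out ...]
4(28.7), np.int32(322), [238.0, 168.0])
('white', np.float64(441.8), np.float64(187.2), np.float64(56.4), np.float64(28.5), np.int32(343), [190.0, 183.0])
('white', np.float64(661.6), np.float64(58.2), np.float64(56.4), np.float64(28.4), np.int32(382), [300.0, 195.0])
('white', np.float64(549.0), np.float64(67.8), np.float64(56.5), np.float64(28.1), np.int32(403), [251.0, 207.0])
('white', np.float64(444.8), np.float64(84.8), np.float64(56.4), np.float64(29.1), np.int32(418), [203.0, 215.0])
('red', np.float64(635.3), np.float64(-225.3), np.float64(61.6), np.float64(28.2), np.int32(738), [351.0, 309.0])
handle [ 0.535 -0.343  0.229]
handle [ 0.578 -0.353  0.229]
handle [ 0.489 -0.334  0.229]
```

View pics/topc.png

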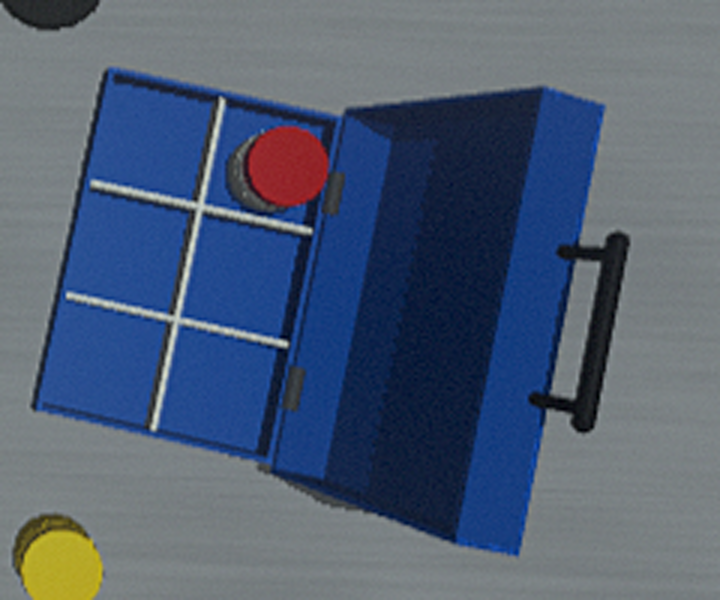

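The enlarged crop shows the divider crossings at about (387.3,219.3) and (379.0,257.0) in full-picture pixels. The far rim corners are at (355.7,173.3) and (331.7,286). I'll solve the crate frame from these.

```bash
python3 - <<'E'
from h import *
d=cam('top')
a=atz(d,387.3,219.3,.028)[:2]; b=atz(d,379,257,.028)[:2]
c1=atz(d,355.7,173.3,.032)[:2]; c2=atz(d,331.7,286,.032)[:2]
h1=atz(d,434.3,187.3,.032)[:2]; h2=atz(d,410.3,304.3,.032)[:2]
print(a,b,c1,c2,h1,h2,np.linalg.norm(c1-c2),np.linalg.norm(a-b),np.linalg.norm(c1-h1))
# least squares rigid
loc=np.array([[41,0],[-41,0],[125,84],[-125,84]])/1000.; W=np.array([a,b,c1,c2])
lc=loc-loc.mean(0); Wc=W-W.mean(0)
th=np.arctan2((lc[:,0]*Wc[:,1]-lc[:,1]*Wc[:,0]).sum(),(lc*Wc).sum())
Rm=np.array([[np.cos(th),-np.sin(th)],[np.sin(th),np.cos(th)]]); C=W.mean(0)-Rm@loc.mean(0)
print('crate',C,th,np.degrees(th)); print('res',(loc@Rm.T+C-W)*1000)
for i,(x,y) in enumerate([(-82,-41),(0,-41),(82,-41),(-82,41),(0,41),(82,41)]): print('cell',i,(Rm@[x/1e3,y/1e3]+C).round(4))
hb=(Rm.T@(np.array([.535,-.3395])-C)); print('handle in crate',hb)
print('red in crate',Rm.T@(np.array([.6365,-.2247])-C))
E
```

```text
[ 0.60815426 -0.17543356] [ 0.52762321 -0.1587285 ] [ 0.70497867 -0.10636233] [ 0.46407957 -0.05952084] [ 0.6785512  -0.27295241] [ 0.43115025 -0.22384604] 0.24541088276991344 0.08224541980756818 0.16867325506294947
crate [ 0.56812726 -0.16622643] -0.19362828511278612 -11.094083531318434
res [[ 0.20681578  1.31788307]
 [ 0.27023676  0.39131013]
 [ 1.97599169 -1.48642898]
 [-2.45304422 -0.22276422]]
cell 0 [ 0.4798 -0.1907]
cell 1 [ 0.5602 -0.2065]
cell 2 [ 0.6407 -0.2222]
cell 3 [ 0.4955 -0.1102]
cell 4 [ 0.576 -0.126]
cell 5 [ 0.6565 -0.1418]
handle in crate [ 0.00083321 -0.17640989]
red in crate [ 0.07834655 -0.04422452]
```

>>> {"api": "move_arm", "payload": {
  "targets": [
    [[0,0,0],[0,0,-40],0.5],
    [[0,0,0],[0,0,-40],0.5]
  ]
}}

```text
clock: 0.5
position: [0.2012, 0.6439, 0.322]
eef_rot: [-3.14, 0.0, 2.839]
ft_force: [-0.1, 1.1, 0.3]
finger_gap: 0.0716
grasp_force: 0.0
```

```bash
cat >> h.py <<'E'
YAW=1.377
def go(*pts,yaw=YAW):
    """print tool-frame shifts from the present pose through world points (tool down at yaw), in mm"""
    p=get_obs()['position']; Rt=R.from_euler('xyz',[np.pi,0,yaw])
    for q in pts: print((Rt.inv().apply(np.array(q)-p)*1000).round(1),'rows',np.ceil(np.linalg.norm(np.array(q)-p)/.0625)); p=np.array(q)
E
```

>>> {"api": "move_arm", "payload": {
  "targets": [
    [[0,0,0.183],[0,0,0],0.5],
    [[0,0,0.183],[0,0,0],0.5],
    [[0,0,0.183],[0,0,0],0.5],
    [[0,0,0.183],[0,0,0],0.5],
    [[0,0,0.183],[0,0,0],0.5],
    [[0,0,0.183],[0,0,0],0.5],
    [[0,0,0.183],[0,0,0],0.5],
    [[0,0,0.181],[0,0,0],0.5]
  ]
}}

```text
clock: 1.5
position: [0.2012, 0.6442, 0.3215]
eef_rot: [-3.142, 0.0, 1.371]
ft_force: [0.0, 0.3, -0.6]
finger_gap: 0.0662
grasp_force: 0.0
```

```bash
python3 -c "
from h import *
o=get_obs();print(o['qpos'].round(3),o['eef_rot'],o['position'],o['finger_gap']); go((.6364,-.2247,.25),(.6364,-.2247,.053))"
```

```text
[-1.581  0.431  0.318  1.474 -0.138  1.259 -1.448] [-3.14152901e+00  2.49994446e-04  1.37089977e+00] [0.20117269 0.64423453 0.32150022] 0.06620508845153163
[-768.8  594.4   71.5] rows 16.0
[  0.  -0. 197.] rows 4.0
```

>>> {"api": "move_arm", "payload": {
  "targets": [
    [[0,0,0],[-48,37,4.5],0.5],
    [[0,0,0],[-48,37,4.5],0.5],
    [[0,0,0],[-48,37,4.5],0.5],
    [[0,0,0],[-48,37,4.5],0.5],
    [[0,0,0],[-48,37,4.5],0.5],
    [[0,0,0],[-48,37,4.5],0.5],
    [[0,0,0],[-48,37,4.5],0.5],
    [[0,0,0],[-48,37,4.5],0.5]
  ]
}}

```text
clock: 2.5
position: [0.4183, 0.2086, 0.2858]
eef_rot: [3.141, -0.001, 1.377]
ft_force: [0.9, 1.0, 0.6]
finger_gap: 0.0655
grasp_force: 0.0
```

```bash
python3 -c "
from h import *
o=get_obs();print(o['qpos'].round(3),o['eef_rot'],o['position'],o['finger_gap']); go((.6364,-.2247,.25),(.6364,-.2247,.053))"
```

```text
[-1.126  0.074  0.568  2.008 -0.046  1.071 -0.73 ] [ 3.14138874e+00 -1.05804040e-03  1.37693750e+00] [0.41825808 0.20861978 0.28578053] 0.06554625132228725
[-383.2  297.5   35.8] rows 8.0
[  0.  -0. 197.] rows 4.0
```

>>> {"api": "move_arm", "payload": {
  "targets": [
    [[0,0,0],[-47.9,37.2,4.5],0.5],
    [[0,0,0],[-47.9,37.2,4.5],0.5],
    [[0,0,0],[-47.9,37.2,4.5],0.5],
    [[0,0,0],[-47.9,37.2,4.5],0.5],
    [[0,0,0],[-47.9,37.2,4.5],0.5],
    [[0,0,0],[-47.9,37.2,4.5],0.5],
    [[0,0,0],[-47.9,37.2,4.5],0.5],
    [[0,0,0],[-47.9,37.2,4.5],0.5],
    [[0,0,0],[0,0,0],0.5]
  ]
}}

```text
clock: 3.62
position: [0.6352, -0.2289, 0.2487]
eef_rot: [-3.141, 0.004, 1.37]
ft_force: [0.0, -0.2, 0.1]
finger_gap: 0.0661
grasp_force: 0.0
```

```bash
python3 -c "
from h import *
o=get_obs();print(o['qpos'].round(3),o['eef_rot'],o['position'],o['finger_gap'],o['ft_force'].round(1)); 
print([j for j in jars(cam('side'))])
d=cam('side'); cv2.imwrite('pics/s1.png',d['pixels'])
go((.6364,-.2247,.15),(.6364,-.2247,.053))"
```

```text
[-0.236  0.561  0.732  1.582 -0.395  1.153  0.382] [-3.14090039  0.00376152  1.36979362] [ 0.63522405 -0.22893615  0.24874874] 0.06607513148811418 [ 0.  -0.2  0.1]
[('white', np.float64(558.4), np.float64(189.0), np.float64(56.4), np.float64(28.8), np.int32(343), [238.0, 169.0]), ('white', np.float64(440.1), np.float64(187.2), np.float64(56.4), np.float64(29.0), np.int32(365), [190.0, 183.0]), ('white', np.float64(660.3), np.float64(58.6), np.float64(56.6), np.float64(28.1), np.int32(355), [299.0, 195.0]), ('white', np.float64(549.1), np.float64(68.1), np.float64(56.4), np.float64(28.1), np.int32(420), [251.0, 207.0]), ('white', np.float64(446.2), np.float64(84.4), np.float64(56.7), np.float64(28.1), np.int32(437), [203.0, 215.0]), ('red', np.float64(635.5), np.float64(-226.8), np.float64(61.7), np.float64(27.8), np.int32(707), [351.0, 310.0])]
[-1.1  1.1 99.1] rows 2.0
[ 0. -0. 97.] rows 2.0
```

View pics/s1.png

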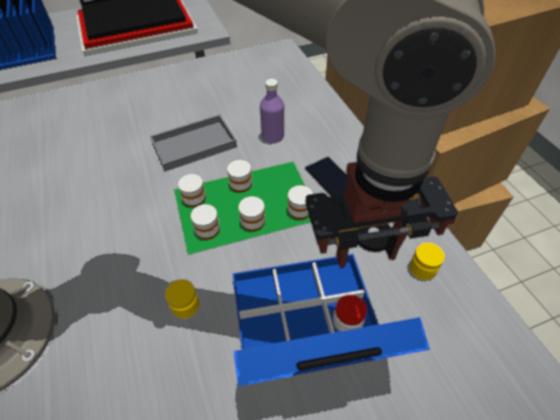

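The side view shows the gripper above the red cap at (351,310), with its wide body running along crate x and clear of the lid. Going down to grasp.

>>> {"api": "move_arm", "payload": {
  "targets": [
    [[0,0,0],[-1,1,49],0.7],
    [[0,0,0],[0,0,49],0.7],
    [[0,0,0],[0,0,49],0.7],
    [[0,0,0],[0,0,30],0.7],
    [[0,0,0],[0,0,18],0.7],
    [[0,0,0],[0,0,0],0.7],
    [[0,0,0],[0,0,0],-0.2],
    [[0,0,0],[0,0,0],-0.2],
    [[0,0,0],[0,0,0],-0.2]
  ],
  "force": 20
}}

```text
clock: 4.85
position: [0.6374, -0.2244, 0.0561]
eef_rot: [3.14, -0.0, 1.377]
ft_force: [-0.8, 0.4, 4.6]
finger_gap: 0.0554
grasp_force: 20.0
```

>>> {"api": "move_arm", "payload": {
  "targets": [
    [[0,0,0],[0,0,-30],-0.2],
    [[0,0,0],[0,0,-60],-0.2],
    [[0,0,0],[0,0,-60],-0.2],
    [[0,0,0],[46.5,-21.6,0],-0.2],
    [[0,0,0],[46.5,-21.6,0],-0.2],
    [[0,0,0],[46.5,-21.6,0],-0.2],
    [[0,0,0],[46.5,-21.6,0],-0.2],
    [[0,0,0],[46.5,-21.6,0],-0.2],
    [[0,0,0],[46.5,-21.6,0],-0.2],
    [[0,0,0],[46.5,-21.6,0],-0.2]
  ]
}}

```text
clock: 6.1
position: [0.5503, 0.1259, 0.2049]
eef_rot: [3.141, -0.001, 1.377]
ft_force: [1.2, 0.1, -1.2]
finger_gap: 0.0555
grasp_force: 20.0
```

>>> {"api": "move_arm", "payload": {
  "targets": [
    [[0,0,0],[46.5,-21.6,0],-0.2],
    [[0,0,0],[46.5,-21.6,0],-0.2],
    [[0,0,0],[46.5,-21.6,0],-0.2],
    [[0,0,0],[46.5,-21.6,0],-0.2],
    [[0,0,0],[46.5,-21.6,0],-0.2],
    [[0,0,0],[0,0,0],-0.2],
    [[0,0,0],[0,0,0],-0.2]
  ]
}}

```text
clock: 6.98
position: [0.4899, 0.3726, 0.2046]
eef_rot: [3.141, 0.001, 1.376]
ft_force: [0.1, 1.1, -0.9]
finger_gap: 0.0555
grasp_force: 20.0
```

```bash
python3 -c "
from h import *
o=get_obs();print(o['qpos'].round(3),o['position'],o['finger_gap'],o['ft_force'].round(1)); go((.4905,.374,.057))
for j in jars(cam('top')):print(j)"
```

```text
[-1.256  0.492  0.693  1.776 -0.365  1.006 -0.617] [0.48993894 0.37256951 0.20461451] 0.05549472357957721 [ 0.1  1.1 -0.9]
[  1.5   0.3 147.6] rows 3.0
('white', np.float64(699.4), np.float64(330.2), np.float64(171.5), np.float64(15.1), np.int32(190), [129.0, 158.0])
('white', np.float64(662.8), np.float64(59.9), np.float64(59.3), np.float64(27.2), np.int32(536), [277.0, 190.0])
('white', np.float64(561.9), np.float64(191.0), np.float64(59.4), np.float64(27.5), np.int32(541), [213.0, 236.0])
('white', np.float64(551.1), np.float64(69.5), np.float64(59.4), np.float64(27.3), np.int32(542), [271.0, 243.0])
('white', np.float64(444.2), np.float64(188.4), np.float64(59.4), np.float64(27.5), np.int32(551), [212.0, 294.0])
('white', np.float64(448.6), np.float64(86.6), np.float64(59.2), np.float64(27.3), np.int32(553), [262.0, 293.0])
```

>>> {"api": "move_arm", "payload": {
  "targets": [
    [[0,0,0],[1.5,0,50],-0.2],
    [[0,0,0],[0,0,50],-0.2],
    [[0,0,0],[0,0,35],-0.2],
    [[0,0,0],[0,0,11],-0.2],
    [[0,0,0],[0,0,2],-0.2],
    [[0,0,0],[0,0,1],-0.2],
    [[0,0,0],[0,0,1],-0.2],
    [[0,0,0],[0,0,0],-0.2]
  ]
}}

```text
clock: 8.02
position: [0.4904, 0.3752, 0.0554]
eef_rot: [3.141, -0.001, 1.377]
ft_force: [-0.6, 0.3, -1.3]
finger_gap: 0.0557
grasp_force: 20.0
```

>>> {"api": "move_arm", "payload": {
  "targets": [
    [[0,0,0],[0,0,1],-0.2],
    [[0,0,0],[0,0,1],-0.2],
    [[0,0,0],[0,0,0.5],-0.2],
    [[0,0,0],[0,0,0],-0.2]
  ]
}}

```text
clock: 8.52
position: [0.4903, 0.3753, 0.0549]
eef_rot: [-3.141, -0.002, 1.377]
ft_force: [-8.5, -4.0, 22.4]
finger_gap: 0.0553
grasp_force: 20.0
```

>>> {"api": "move_arm", "payload": {
  "targets": [
    [[0,0,0],[0,0,-1.5],-0.2],
    [[0,0,0],[0,0,0],0.5],
    [[0,0,0],[0,0,0],0.5],
    [[0,0,0],[0,0,-20],0.5],
    [[0,0,0],[0,0,-45],0.5],
    [[0,0,0],[0,0,-45],0.5],
    [[0,0,0],[0,0,-30],0.5],
    [[0,0,0],[0,0,0],0.5]
  ]
}}

```text
clock: 9.52
position: [0.4918, 0.3756, 0.1973]
eef_rot: [3.138, -0.005, 1.376]
ft_force: [0.1, -0.1, -0.1]
finger_gap: 0.0656
grasp_force: 0.0
```

```bash
cat >> h.py <<'E'
def both():
    t=[j for j in jars(cam('top'))]; s=[j for j in jars(cam('side'))]
    for j in t:
        m=[k for k in s if k[0]==j[0] and np.hypot(k[1]-j[1],k[2]-j[2])<12]
        print(j[0],j[1:4],'side',m[0][1:4] if m else None)
E
python3 -c "
from h import *
both(); o=get_obs();print(o['position'],o['finger_gap'])
go((.561,.1903,.2),(.561,.1903,.053))"
```

```text
white (np.float64(700.0), np.float64(329.6), np.float64(171.3)) side None
white (np.float64(662.7), np.float64(59.9), np.float64(59.3)) side (np.float64(660.5), np.float64(58.8), np.float64(56.4))
white (np.float64(561.8), np.float64(191.2), np.float64(59.5)) side (np.float64(560.4), np.float64(189.0), np.float64(56.3))
white (np.float64(551.0), np.float64(69.4), np.float64(59.4)) side (np.float64(549.1), np.float64(67.7), np.float64(56.5))
white (np.float64(444.3), np.float64(188.2), np.float64(59.4)) side (np.float64(443.0), np.float64(186.1), np.float64(56.4))
white (np.float64(448.5), np.float64(86.4), np.float64(59.4)) side (np.float64(446.0), np.float64(84.5), np.float64(56.6))
red (np.float64(490.4), np.float64(374.7), np.float64(63.4)) side (np.float64(489.8), np.float64(369.7), np.float64(60.3))
[0.48997495 0.37485656 0.19402713] 0.06586665774777245
[-167.4  105.2   -6. ] rows 4.0
[  0.  -0. 147.] rows 3.0
```

>>> {"api": "move_arm", "payload": {
  "targets": [
    [[0,0,0],[-41.9,26.3,-1.5],0.6],
    [[0,0,0],[-41.9,26.3,-1.5],0.6],
    [[0,0,0],[-41.9,26.3,-1.5],0.6],
    [[0,0,0],[-41.9,26.3,-1.5],0.6],
    [[0,0,0],[0,0,0],0.6],
    [[0,0,0],[0,0,50],0.6],
    [[0,0,0],[0,0,50],0.6],
    [[0,0,0],[0,0,36],0.6],
    [[0,0,0],[0,0,13],0.6],
    [[0,0,0],[0,0,0],0.6]
  ]
}}

```text
clock: 10.88
position: [0.5605, 0.1904, 0.05]
eef_rot: [-3.14, 0.001, 1.377]
ft_force: [-0.3, 0.7, 1.4]
finger_gap: 0.0696
grasp_force: 0.0
```

>>> {"api": "move_arm", "payload": {
  "targets": [
    [[0,0,0],[0,0,0],-0.2],
    [[0,0,0],[0,0,0],-0.2],
    [[0,0,0],[0,0,0],-0.2],
    [[0,0,0],[0,0,-30],-0.2],
    [[0,0,0],[0,0,-60],-0.2],
    [[0,0,0],[0,0,-50],-0.2],
    [[0,0,0],[0,0,0],-0.2]
  ]
}}

```text
clock: 11.75
position: [0.5634, 0.1906, 0.1948]
eef_rot: [3.136, -0.005, 1.377]
ft_force: [0.3, -0.4, -0.5]
finger_gap: 0.0558
grasp_force: 20.0
```

```bash
python3 -c "
from h import *
o=get_obs();print(o['position'],o['finger_gap'],o['eef_rot'],o['ft_force'])
go((.6397,-.2229,.19),(.6397,-.2229,.056))"
```

```text
[0.56344513 0.19058345 0.19481008] 0.05575495386068079 [ 3.13573318 -0.0051368   1.37653852] [ 0.3481174  -0.44228718 -0.50268938]
[-391.1  154.5    4.8] rows 7.0
[  0.  -0. 134.] rows 3.0
```

>>> {"api": "move_arm", "payload": {
  "targets": [
    [[0,0,0],[-48.8,19.5,0],-0.2],
    [[0,0,0],[-48.8,19.5,0],-0.2],
    [[0,0,0],[-48.8,19.5,0],-0.2],
    [[0,0,0],[-48.8,19.5,0],-0.2],
    [[0,0,0],[-48.8,19.5,0],-0.2],
    [[0,0,0],[-48.8,19.5,0],-0.2],
    [[0,0,0],[-48.8,19.5,0],-0.2],
    [[0,0,0],[-48.8,19.5,0],-0.2],
    [[0,0,0],[0,0,0],-0.2],
    [[0,0,0],[0,0,0],-0.2]
  ]
}}

```text
clock: 13.0
position: [0.6382, -0.2222, 0.1893]
eef_rot: [-3.139, -0.001, 1.377]
ft_force: [-0.8, 1.7, -0.6]
finger_gap: 0.0555
grasp_force: 20.0
```

```bash
python3 -c "
from h import *
cam('top');o=get_obs();print(o['position'],o['finger_gap'],o['eef_rot'])
go((.6397,-.2229,.056))"
```

```text
[ 0.63865468 -0.22112079  0.18950302] 0.05581955501199101 [-3.13979178e+00 -1.39890046e-03  1.37831206e+00]
[ -1.5   1.4 133.5] rows 3.0
```

>>> {"api": "move_arm", "payload": {
  "targets": [
    [[0,0,0],[-1.5,1.4,50],-0.2],
    [[0,0,0],[0,0,50],-0.2],
    [[0,0,0],[0,0,25],-0.2],
    [[0,0,0],[0,0,7],-0.2],
    [[0,0,0],[0,0,0],-0.2],
    [[0,0,0],[0,0,1],-0.2],
    [[0,0,0],[0,0,0],-0.2]
  ]
}}

```text
clock: 13.92
position: [0.6405, -0.2246, 0.0583]
eef_rot: [3.14, -0.0, 1.377]
ft_force: [-1.0, 0.1, -0.9]
finger_gap: 0.0561
grasp_force: 20.0
```

>>> {"api": "move_arm", "payload": {
  "targets": [
    [[0,0,0],[0,0,1],-0.2],
    [[0,0,0],[0,0,0.8],-0.2],
    [[0,0,0],[0,0,0],-0.2]
  ]
}}

```text
clock: 14.3
position: [0.6403, -0.2249, 0.057]
eef_rot: [3.141, -0.001, 1.377]
ft_force: [-0.8, 2.1, 7.6]
finger_gap: 0.0556
grasp_force: 20.0
```

>>> {"api": "move_arm", "payload": {
  "targets": [
    [[0,0,0],[0,0,0],0.5],
    [[0,0,0],[0,0,0],0.5],
    [[0,0,0],[0,0,-20],0.5],
    [[0,0,0],[0,0,-60],0.5],
    [[0,0,0],[0,0,-60],0.5],
    [[0,0,0],[56.5,-6.8,0],0.6],
    [[0,0,0],[56.5,-6.8,0],0.6],
    [[0,0,0],[56.5,-6.8,0],0.6],
    [[0,0,0],[56.5,-6.8,0],0.6],
    [[0,0,0],[56.5,-6.8,0],0.6]
  ]
}}

```text
clock: 15.55
position: [0.6613, 0.0606, 0.1975]
eef_rot: [3.14, -0.001, 1.376]
ft_force: [1.7, 0.6, -0.4]
finger_gap: 0.07
grasp_force: 0.0
```

```bash
python3 -c "
from h import *
both();both();o=get_obs();print(o['position'],o['finger_gap'],o['eef_rot'])
go((.6616,.0593,.051))"
```

```text
white (np.float64(700.4), np.float64(330.1), np.float64(171.1)) side None
white (np.float64(640.8), np.float64(-224.8), np.float64(64.1)) side (np.float64(639.0), np.float64(-225.7), np.float64(61.8))
red (np.float64(491.9), np.float64(374.7), np.float64(63.4)) side (np.float64(490.1), np.float64(372.6), np.float64(60.0))
white (np.float64(700.1), np.float64(329.4), np.float64(171.4)) side None
white (np.float64(641.0), np.float64(-224.4), np.float64(64.1)) side (np.float64(639.2), np.float64(-226.1), np.float64(61.8))
red (np.float64(490.9), np.float64(374.4), np.float64(63.5)) side (np.float64(490.3), np.float64(371.0), np.float64(60.1))
[0.6612168  0.0603696  0.19677805] 0.06980686906450136 [ 3.14079549e+00 -2.19352373e-04  1.37960186e+00]
[ -1.    0.6 145.8] rows 3.0
```

```bash
python3 -c "
from h import *
for j in jars(cam('side')): print(j)"
```

```text
('white', np.float64(442.9), np.float64(186.7), np.float64(56.5), np.float64(28.8), np.int32(354), [190.0, 183.0])
('white', np.float64(638.8), np.float64(-225.5), np.float64(61.8), np.float64(28.1), np.int32(715), [353.0, 308.0])
('red', np.float64(488.6), np.float64(373.0), np.float64(60.1), np.float64(29.2), np.int32(286), [191.0, 129.0])
```

```bash
python3 -c "
from h import *
a=cam('side')['pixels'];b=cam('top')['pixels']
cv2.imwrite('pics/c2.png',cv2.resize(np.hstack([a[100:320,130:430],b[130:350,180:480]]),None,fx=1.3,fy=1.3))"
```

```text
(no output)
```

View pics/c2.png

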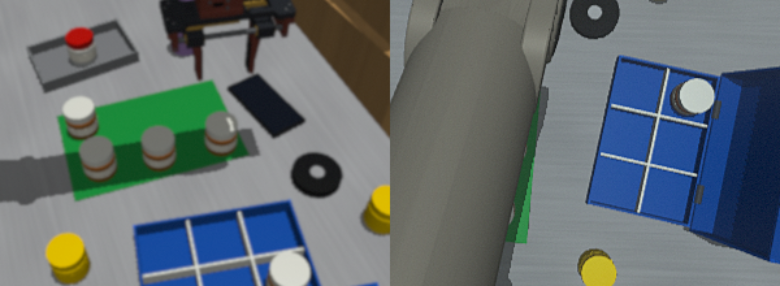

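The left half (side view) shows all four mat jars unmoved, just shaded by the arm: A is at about (300,195). The right half shows the jar seated in its crate cell. I'll loosen the brightness threshold in the detector and go down.

>>> {"api": "move_arm", "payload": {
  "targets": [
    [[0,0,0],[-1,0.6,50],0.6],
    [[0,0,0],[0,0,50],0.6],
    [[0,0,0],[0,0,36],0.6],
    [[0,0,0],[0,0,10],0.6],
    [[0,0,0],[0,0,0],0.6],
    [[0,0,0],[0,0,0],-0.2],
    [[0,0,0],[0,0,0],-0.2],
    [[0,0,0],[0,0,0],-0.2]
  ]
}}

```text
clock: 16.9
position: [0.6625, 0.0578, 0.0515]
eef_rot: [3.139, -0.001, 1.377]
ft_force: [-1.0, 0.6, 5.9]
finger_gap: 0.0556
grasp_force: 20.0
```

```bash
sed -i 's/(v>120)),/(v>55)),/; s/(s<50)/(s<60)/' h.py; python3 -c "
from h import *
for j in jars(cam('side')): print(j)
o=get_obs();print(o['position'],o['finger_gap'])"
```

```text
('white', np.float64(441.0), np.float64(186.4), np.float64(56.2), np.float64(28.7), np.int32(402), [190.0, 184.0])
('white', np.float64(657.7), np.float64(49.6), np.float64(57.4), np.float64(37.3), np.int32(502), [302.0, 194.0])
('white', np.float64(548.8), np.float64(67.1), np.float64(56.5), np.float64(28.2), np.int32(441), [251.0, 208.0])
('white', np.float64(445.9), np.float64(84.6), np.float64(56.5), np.float64(28.6), np.int32(472), [204.0, 216.0])
('white', np.float64(638.3), np.float64(-225.7), np.float64(61.6), np.float64(28.4), np.int32(778), [352.0, 309.0])
('red', np.float64(488.7), np.float64(371.6), np.float64(60.2), np.float64(28.2), np.int32(286), [190.0, 129.0])
[0.66247871 0.05782245 0.05153489] 0.055461507855973285
```

>>> {"api": "move_arm", "payload": {
  "targets": [
    [[0,0,0],[0,0,-30],-0.2],
    [[0,0,0],[0,0,-60],-0.2],
    [[0,0,0],[0,0,-40],-0.2],
    [[0,0,0],[-49.5,8,0],-0.2],
    [[0,0,0],[-49.5,8,0],-0.2],
    [[0,0,0],[-49.5,8,0],-0.2],
    [[0,0,0],[-49.5,8,0],-0.2],
    [[0,0,0],[0,0,0],-0.2],
    [[0,0,0],[0,0,0],-0.2]
  ]
}}

```text
clock: 18.08
position: [0.6546, -0.1419, 0.1797]
eef_rot: [-3.141, -0.001, 1.377]
ft_force: [0.1, 0.2, -1.6]
finger_gap: 0.0556
grasp_force: 20.0
```

```bash
python3 -c "
from h import *
cam('side');cam('side');o=get_obs();print(o['position'],o['finger_gap'],o['eef_rot'])
go((.6555,-.1425,.057))"
```

```text
[ 0.65499222 -0.14044858  0.17958269] 0.05554304624884011 [-3.14106439e+00 -1.10934078e-03  1.37932691e+00]
[ -1.9   0.9 122.6] rows 2.0
```

>>> {"api": "move_arm", "payload": {
  "targets": [
    [[0,0,0],[-1,0.9,50],-0.2],
    [[0,0,0],[0,0,45],-0.2],
    [[0,0,0],[0,0,20],-0.2],
    [[0,0,0],[0,0,7],-0.2],
    [[0,0,0],[0,0,0],-0.2],
    [[0,0,0],[0,0,1],-0.2],
    [[0,0,0],[0,0,0],-0.2]
  ]
}}

```text
clock: 19.05
position: [0.656, -0.1439, 0.0579]
eef_rot: [3.14, -0.0, 1.377]
ft_force: [0.0, 0.2, -1.8]
finger_gap: 0.0556
grasp_force: 20.0
```

>>> {"api": "move_arm", "payload": {
  "targets": [
    [[0,0,0],[0,0,1],-0.2],
    [[0,0,0],[0,0,0.6],-0.2],
    [[0,0,0],[0,0,0],-0.2]
  ]
}}

```text
clock: 19.42
position: [0.6558, -0.1438, 0.0565]
eef_rot: [3.141, -0.001, 1.377]
ft_force: [-2.2, 1.0, 6.6]
finger_gap: 0.0556
grasp_force: 20.0
```

>>> {"api": "move_arm", "payload": {
  "targets": [
    [[0,0,0],[0,0,0],0.5],
    [[0,0,0],[0,0,0],0.5],
    [[0,0,0],[0,0,-20],0.5],
    [[0,0,0],[0,0,-60],0.5],
    [[0,0,0],[0,0,-60],0.5],
    [[0,0,0],[46.9,-36.2,0],0.6],
    [[0,0,0],[46.9,-36.2,0],0.6],
    [[0,0,0],[46.9,-36.2,0],0.6],
    [[0,0,0],[46.9,-36.2,0],0.6],
    [[0,0,0],[0,0,0],0.6]
  ]
}}

```text
clock: 20.68
position: [0.5478, 0.0739, 0.1959]
eef_rot: [-3.14, -0.003, 1.385]
ft_force: [1.5, -0.2, 0.7]
finger_gap: 0.0703
grasp_force: 0.0
```

```bash
python3 -c "
from h import *
for n in ['side','top']:
  for j in jars(cam(n)): print(n[0],j[:5])
o=get_obs();print(o['position'],o['finger_gap'])
go((.5500,.0685,.051))"
```

```text
s ('white', np.float64(696.8), np.float64(327.3), np.float64(167.3), np.float64(15.4))
s ('white', np.float64(441.8), np.float64(185.8), np.float64(56.3), np.float64(28.0))
s ('white', np.float64(548.1), np.float64(67.6), np.float64(56.4), np.float64(28.1))
s ('white', np.float64(446.8), np.float64(84.5), np.float64(56.5), np.float64(27.8))
s ('white', np.float64(654.3), np.float64(-143.8), np.float64(61.5), np.float64(28.1))
s ('white', np.float64(639.0), np.float64(-225.9), np.float64(61.7), np.float64(28.2))
t ('white', np.float64(700.4), np.float64(329.6), np.float64(170.9), np.float64(15.0))
t ('white', np.float64(656.9), np.float64(-141.4), np.float64(64.3), np.float64(27.7))
t ('white', np.float64(641.4), np.float64(-224.4), np.float64(64.2), np.float64(28.0))
t ('red', np.float64(491.2), np.float64(374.4), np.float64(63.5), np.float64(27.4))
[0.54978633 0.06842538 0.19633685] 0.07007449679067489
[1.000e-01 2.000e-01 1.453e+02] rows 3.0
```

>>> {"api": "move_arm", "payload": {
  "targets": [
    [[0,0,0],[0,0,50],0.6],
    [[0,0,0],[0,0,50],0.6],
    [[0,0,0],[0,0,36],0.6],
    [[0,0,0],[0,0,10],0.6],
    [[0,0,0],[0,0,0],0.6],
    [[0,0,0],[0,0,0],-0.2],
    [[0,0,0],[0,0,0],-0.2],
    [[0,0,0],[0,0,0],-0.2]
  ]
}}

```text
clock: 21.78
position: [0.5505, 0.0683, 0.0506]
eef_rot: [3.14, -0.001, 1.377]
ft_force: [-1.1, -1.0, 6.9]
finger_gap: 0.0561
grasp_force: 20.0
```

```bash
python3 -c "
from h import *
o=get_obs();print(o['position'],o['finger_gap'])
go((.575,-.1267,o['position'][2]))"
```

```text
[0.5504671  0.06832686 0.050603  ] 0.05606809782969005
[-186.7   61.6    0. ] rows 4.0
```

>>> {"api": "move_arm", "payload": {
  "targets": [
    [[0,0,0],[0,0,-30],-0.2],
    [[0,0,0],[0,0,-60],-0.2],
    [[0,0,0],[0,0,-40],-0.2],
    [[0,0,0],[-46.7,15.4,0],-0.2],
    [[0,0,0],[-46.7,15.4,0],-0.2],
    [[0,0,0],[-46.7,15.4,0],-0.2],
    [[0,0,0],[-46.7,15.4,0],-0.2],
    [[0,0,0],[0,0,0],-0.2],
    [[0,0,0],[0,0,0],-0.2],
    [[0,0,0],[0,0,0],-0.2]
  ]
}}

```text
clock: 23.02
position: [0.5739, -0.125, 0.1791]
eef_rot: [-3.141, -0.001, 1.379]
ft_force: [0.1, 0.2, -1.4]
finger_gap: 0.0559
grasp_force: 20.0
```

```bash
python3 -c "
from h import *
cam('side');o=get_obs();print(o['position'],o['finger_gap'])
go((.575,-.1267,.057))"
```

```text
[ 0.57396293 -0.12505908  0.17909867] 0.05534593339855892
[ -1.4   1.3 122.1] rows 2.0
```

>>> {"api": "move_arm", "payload": {
  "targets": [
    [[0,0,0],[-1.2,1.2,50],-0.2],
    [[0,0,0],[0,0,45],-0.2],
    [[0,0,0],[0,0,20],-0.2],
    [[0,0,0],[0,0,7],-0.2],
    [[0,0,0],[0,0,0],-0.2],
    [[0,0,0],[0,0,1],-0.2],
    [[0,0,0],[0,0,0.8],-0.2],
    [[0,0,0],[0,0,0],-0.2]
  ]
}}

```text
clock: 24.08
position: [0.5751, -0.1283, 0.0559]
eef_rot: [3.141, -0.0, 1.377]
ft_force: [0.9, -0.2, -0.7]
finger_gap: 0.0557
grasp_force: 20.0
```

>>> {"api": "move_arm", "payload": {
  "targets": [
    [[0,0,0],[0,0,0.8],-0.2],
    [[0,0,0],[0,0,0.5],-0.2],
    [[0,0,0],[0,0,0],-0.2]
  ]
}}

```text
clock: 24.45
position: [0.5751, -0.1284, 0.0556]
eef_rot: [3.141, -0.001, 1.377]
ft_force: [-4.7, 1.7, 12.6]
finger_gap: 0.0558
grasp_force: 20.0
```

>>> {"api": "move_arm", "payload": {
  "targets": [
    [[0,0,0],[0,0,0],0.5],
    [[0,0,0],[0,0,0],0.5],
    [[0,0,0],[0,0,-20],0.5],
    [[0,0,0],[0,0,-60],0.5],
    [[0,0,0],[0,0,-60],0.5],
    [[0,0,0],[46.2,-41.7,0],0.6],
    [[0,0,0],[46.2,-41.7,0],0.6],
    [[0,0,0],[46.2,-41.7,0],0.6],
    [[0,0,0],[46.2,-41.7,0],0.6],
    [[0,0,0],[0,0,0],0.6]
  ]
}}

```text
clock: 25.7
position: [0.4446, 0.09, 0.1946]
eef_rot: [-3.14, -0.002, 1.386]
ft_force: [0.1, -0.1, -0.3]
finger_gap: 0.0702
grasp_force: 0.0
```

```bash
python3 -c "
from h import *
for n in ['side','top']:
  for j in jars(cam(n)): print(n[0],j[:5])
o=get_obs();print(o['position'],o['finger_gap'],o['qpos'].round(2))
go((.4468,.0855,.051))"
```

```text
s ('white', np.float64(696.8), np.float64(328.5), np.float64(166.9), np.float64(15.3))
s ('white', np.float64(440.8), np.float64(187.2), np.float64(56.3), np.float64(29.4))
s ('white', np.float64(445.7), np.float64(84.3), np.float64(56.5), np.float64(28.8))
s ('white', np.float64(654.3), np.float64(-142.8), np.float64(61.5), np.float64(28.2))
s ('white', np.float64(573.6), np.float64(-128.8), np.float64(61.6), np.float64(27.8))
s ('white', np.float64(638.1), np.float64(-226.1), np.float64(61.6), np.float64(28.1))
t ('white', np.float64(700.1), np.float64(329.6), np.float64(171.1), np.float64(14.8))
t ('white', np.float64(657.1), np.float64(-141.5), np.float64(64.2), np.float64(27.7))
t ('white', np.float64(641.2), np.float64(-224.4), np.float64(63.9), np.float64(27.9))
t ('white', np.float64(576.1), np.float64(-126.8), np.float64(64.3), np.float64(27.5))
t ('white', np.float64(444.2), np.float64(188.1), np.float64(59.4), np.float64(27.6))
t ('red', np.float64(491.9), np.float64(374.9), np.float64(63.5), np.float64(27.8))
[0.44705456 0.08553516 0.19500583] 0.07013319276617594 [-1.06  0.22  0.85  2.15 -0.22  0.86 -0.27]
[-1.00e-01 -2.00e-01  1.44e+02] rows 3.0
```

>>> {"api": "move_arm", "payload": {
  "targets": [
    [[0,0,0],[0,0,50],0.6],
    [[0,0,0],[0,0,50],0.6],
    [[0,0,0],[0,0,34],0.6],
    [[0,0,0],[0,0,10],0.6],
    [[0,0,0],[0,0,0],0.6],
    [[0,0,0],[0,0,0],-0.2],
    [[0,0,0],[0,0,0],-0.2],
    [[0,0,0],[0,0,0],-0.2]
  ]
}}

```text
clock: 26.8
position: [0.4477, 0.0854, 0.0513]
eef_rot: [3.14, -0.002, 1.377]
ft_force: [-0.9, -0.4, 7.8]
finger_gap: 0.0559
grasp_force: 20.0
```

```bash
python3 -c "
from h import *
o=get_obs();print(o['position'],o['finger_gap'],o['eef_rot'])
go((.4945,-.1109,o['position'][2]))"
```

```text
[0.44774177 0.08543588 0.05127951] 0.055897572424381474 [ 3.13967957e+00 -1.50214251e-03  1.37680738e+00]
[-183.7   83.7    0. ] rows 4.0
```

>>> {"api": "move_arm", "payload": {
  "targets": [
    [[0,0,0],[0,0,-30],-0.2],
    [[0,0,0],[0,0,-60],-0.2],
    [[0,0,0],[0,0,-40],-0.2],
    [[0,0,0],[-46.2,21.2,0],-0.2],
    [[0,0,0],[-46.2,21.2,0],-0.2],
    [[0,0,0],[-46.2,21.2,0],-0.2],
    [[0,0,0],[-46.2,21.2,0],-0.2],
    [[0,0,0],[0,0,0],-0.2],
    [[0,0,0],[0,0,0],-0.2],
    [[0,0,0],[0,0,0],-0.2]
  ]
}}

```text
clock: 28.05
position: [0.4942, -0.1107, 0.18]
eef_rot: [-3.141, -0.001, 1.379]
ft_force: [-0.0, 0.4, -1.0]
finger_gap: 0.0559
grasp_force: 20.0
```

```bash
python3 -c "
from h import *
cam('side');o=get_obs();print(o['position'],o['finger_gap'])
go((.4945,-.1109,.057))"
```

```text
[ 0.49429728 -0.11079316  0.18007909] 0.05558764608674095
[-1.000e-01  2.000e-01  1.231e+02] rows 2.0
```

>>> {"api": "move_arm", "payload": {
  "targets": [
    [[0,0,0],[0,0,50],-0.2],
    [[0,0,0],[0,0,45],-0.2],
    [[0,0,0],[0,0,20],-0.2],
    [[0,0,0],[0,0,7],-0.2],
    [[0,0,0],[0,0,0],-0.2],
    [[0,0,0],[0,0,1],-0.2],
    [[0,0,0],[0,0,1],-0.2],
    [[0,0,0],[0,0,0.5],-0.2],
    [[0,0,0],[0,0,0],-0.2]
  ]
}}

```text
clock: 29.22
position: [0.4948, -0.1125, 0.0563]
eef_rot: [3.141, -0.001, 1.377]
ft_force: [-1.8, 0.6, 5.9]
finger_gap: 0.0557
grasp_force: 20.0
```

>>> {"api": "move_arm", "payload": {
  "targets": [
    [[0,0,0],[0,0,0],0.5],
    [[0,0,0],[0,0,0],0.5],
    [[0,0,0],[0,0,-20],0.5],
    [[0,0,0],[0,0,-60],0.5],
    [[0,0,0],[0,0,-60],0.5],
    [[0,0,0],[56.8,-21.7,0],0.6],
    [[0,0,0],[56.8,-21.7,0],0.6],
    [[0,0,0],[56.8,-21.7,0],0.6],
    [[0,0,0],[56.8,-21.7,0],0.6],
    [[0,0,0],[56.8,-21.7,0],0.6]
  ]
}}

```text
clock: 30.48
position: [0.442, 0.1891, 0.1959]
eef_rot: [3.141, -0.001, 1.377]
ft_force: [1.2, -0.2, 0.4]
finger_gap: 0.0703
grasp_force: 0.0
```

```bash
python3 -c "
from h import *
for n in ['side','top','side']:
  for j in jars(cam(n)): print(n[0],j[:5])
o=get_obs();print(o['position'],o['finger_gap'],o['qpos'].round(2))
go((.4427,.1875,.051))"
```

```text
s ('white', np.float64(696.7), np.float64(327.8), np.float64(166.9), np.float64(15.7))
s ('white', np.float64(441.1), np.float64(186.2), np.float64(56.4), np.float64(28.6))
s ('white', np.float64(653.6), np.float64(-142.8), np.float64(61.7), np.float64(28.4))
s ('white', np.float64(573.6), np.float64(-129.0), np.float64(61.5), np.float64(27.9))
s ('white', np.float64(493.5), np.float64(-112.5), np.float64(61.6), np.float64(28.2))
s ('white', np.float64(638.8), np.float64(-226.0), np.float64(61.6), np.float64(28.1))
s ('red', np.float64(485.9), np.float64(372.8), np.float64(60.0), np.float64(27.9))
t ('white', np.float64(699.8), np.float64(329.9), np.float64(170.8), np.float64(14.9))
t ('white', np.float64(657.5), np.float64(-141.0), np.float64(64.1), np.float64(27.9))
t ('white', np.float64(641.0), np.float64(-224.0), np.float64(64.1), np.float64(27.6))
t ('white', np.float64(575.9), np.float64(-126.6), np.float64(64.2), np.float64(27.6))
t ('white', np.float64(495.8), np.float64(-111.1), np.float64(64.1), np.float64(27.8))
t ('white', np.float64(444.4), np.float64(188.5), np.float64(59.3), np.float64(27.7))
t ('red', np.float64(491.7), np.float64(374.3), np.float64(63.3), np.float64(27.6))
s ('white', np.float64(697.2), np.float64(328.1), np.float64(167.0), np.float64(15.3))
s ('white', np.float64(442.9), np.float64(187.0), np.float64(56.4), np.float64(29.3))
s ('white', np.float64(654.1), np.float64(-143.0), np.float64(61.5), np.float64(28.4))
s ('white', np.float64(573.7), np.float64(-128.5), np.float64(61.6), np.float64(28.0))
s ('white', np.float64(493.1), np.float64(-113.3), np.float64(61.6), np.float64(28.1))
s ('white', np.float64(638.8), np.float64(-225.9), np.float64(61.7), np.float64(27.9))
s ('red', np.float64(479.1), np.float64(288.3), np.float64(60.2), np.float64(111.6))
[0.44183305 0.19035692 0.1954587 ] 0.0702572939255795 [-1.27  0.29  0.87  2.1  -0.28  0.88 -0.41]
[ -2.6   1.4 144.5] rows 3.0
```

>>> {"api": "move_arm", "payload": {
  "targets": [
    [[0,0,0],[-2,1.4,50],0.6],
    [[0,0,0],[0,0,50],0.6],
    [[0,0,0],[0,0,34],0.6],
    [[0,0,0],[0,0,10.5],0.6],
    [[0,0,0],[0,0,0],0.6],
    [[0,0,0],[0,0,0],-0.2],
    [[0,0,0],[0,0,0],-0.2],
    [[0,0,0],[0,0,0],-0.2]
  ]
}}

```text
clock: 31.62
position: [0.4442, 0.1853, 0.0523]
eef_rot: [3.141, -0.002, 1.377]
ft_force: [-0.6, -0.0, 8.1]
finger_gap: 0.0555
grasp_force: 20.0
```

```bash
python3 -c "
from h import *
o=get_obs();print(o['position'],o['finger_gap'],o['eef_rot'])
go((.4788,-.1910,o['position'][2]))"
```

```text
[0.44424154 0.18529842 0.05226504] 0.05551623182441347 [ 3.14058923e+00 -1.69357421e-03  1.37690765e+00]
[-362.6  106.4    0. ] rows 7.0
```

>>> {"api": "move_arm", "payload": {
  "targets": [
    [[0,0,0],[0,0,-30],-0.2],
    [[0,0,0],[0,0,-60],-0.2],
    [[0,0,0],[0,0,-40],-0.2],
    [[0,0,0],[-51.8,15.2,0],-0.2],
    [[0,0,0],[-51.8,15.2,0],-0.2],
    [[0,0,0],[-51.8,15.2,0],-0.2],
    [[0,0,0],[-51.8,15.2,0],-0.2],
    [[0,0,0],[-51.8,15.2,0],-0.2],
    [[0,0,0],[-51.8,15.2,0],-0.2],
    [[0,0,0],[-51.8,15.2,0],-0.2]
  ]
}}

```text
clock: 32.88
position: [0.4782, -0.1928, 0.1815]
eef_rot: [3.141, -0.001, 1.377]
ft_force: [1.4, 0.2, -1.4]
finger_gap: 0.0554
grasp_force: 20.0
```

```bash
python3 -c "
from h import *
for i in range(5): cam('side')
o=get_obs();print(o['position'],o['finger_gap'])
go((.4788,-.191,.057))"
```

```text
[ 0.47786839 -0.19088597  0.18112072] 0.05590054472788421
[1.000e-01 9.000e-01 1.241e+02] rows 2.0
```

>>> {"api": "move_arm", "payload": {
  "targets": [
    [[0,0,0],[0.5,0.9,50],-0.2],
    [[0,0,0],[0,0,45],-0.2],
    [[0,0,0],[0,0,20],-0.2],
    [[0,0,0],[0,0,7],-0.2],
    [[0,0,0],[0,0,0],-0.2],
    [[0,0,0],[0,0,1],-0.2],
    [[0,0,0],[0,0,1],-0.2],
    [[0,0,0],[0,0,0.5],-0.2],
    [[0,0,0],[0,0,0],-0.2]
  ]
}}

```text
clock: 34.25
position: [0.4795, -0.1913, 0.0573]
eef_rot: [3.141, -0.001, 1.377]
ft_force: [-1.4, 0.7, 6.0]
finger_gap: 0.0557
grasp_force: 20.0
```

>>> {"api": "move_arm", "payload": {
  "targets": [
    [[0,0,0],[0,0,0],0.5],
    [[0,0,0],[0,0,0],0.5],
    [[0,0,0],[0,0,-20],0.5],
    [[0,0,0],[0,0,-60],0.5],
    [[0,0,0],[0,0,-62],0.5],
    [[0,0,0],[0,0,-62],0.3],
    [[0,0,0],[0,0,-62],0]
  ]
}}

```text
clock: 35.12
position: [0.4787, -0.1912, 0.3245]
eef_rot: [-3.141, -0.0, 1.376]
ft_force: [0.7, 1.3, 0.5]
finger_gap: 0.0506
grasp_force: 0.0
```

>>> {"api": "move_arm", "payload": {
  "targets": [
    [[0,0,0.1745],[0,0,0],0],
    [[0,0,0.1745],[0,0,0],0],
    [[0,0,0.1745],[0,0,0],0],
    [[0,0,0.1745],[0,0,0],0],
    [[0,0,0.1745],[0,0,0],0],
    [[0,0,0.1745],[0,0,0],0],
    [[0,0,0.1745],[0,0,0],0],
    [[0,0,0.1745],[0,0,0],0],
    [[0,0,0.1745],[0,0,0],0],
    [[0,0,0],[0,0,0],0]
  ]
}}

```text
clock: 36.38
position: [0.4789, -0.1911, 0.3224]
eef_rot: [3.141, 0.001, -0.192]
ft_force: [0.8, 0.4, -0.3]
finger_gap: 0.0439
grasp_force: 0.0
```

```bash
python3 -c "
from h import *
for n in ['side','top']:
  d=cam(n)
  for j in jars(d): print(n[0],j[:5])
  if n=='side': w=cloud(d); print([w[v,u].round(3).tolist() for u,v in [(340,357),(375,352),(303,364)]])
o=get_obs();print(o['position'],o['finger_gap'],o['eef_rot'],o['qpos'].round(2))
go((.5329,-.3416,.3),(.5329,-.3416,.2245),yaw=-.194)"
```

```text
s ('white', np.float64(654.4), np.float64(-143.1), np.float64(61.6), np.float64(28.3))
s ('white', np.float64(573.8), np.float64(-129.3), np.float64(61.5), np.float64(28.4))
s ('white', np.float64(493.8), np.float64(-112.7), np.float64(61.6), np.float64(28.2))
s ('white', np.float64(637.9), np.float64(-225.9), np.float64(61.6), np.float64(28.4))
s ('white', np.float64(479.1), np.float64(-189.7), np.float64(61.8), np.float64(28.3))
s ('red', np.float64(489.8), np.float64(371.2), np.float64(60.1), np.float64(28.3))
[[0.535, -0.343, 0.23], [0.578, -0.353, 0.228], [0.489, -0.334, 0.229]]
t ('white', np.float64(700.1), np.float64(329.8), np.float64(170.9), np.float64(14.8))
t ('white', np.float64(657.0), np.float64(-141.1), np.float64(64.1), np.float64(27.7))
t ('white', np.float64(641.2), np.float64(-224.2), np.float64(64.1), np.float64(27.9))
t ('white', np.float64(575.7), np.float64(-126.8), np.float64(64.2), np.float64(27.7))
t ('white', np.float64(496.0), np.float64(-111.3), np.float64(63.9), np.float64(27.8))
t ('white', np.float64(480.9), np.float64(-187.4), np.float64(64.2), np.float64(27.4))
t ('red', np.float64(491.4), np.float64(374.2), np.float64(63.5), np.float64(27.9))
[ 0.47902503 -0.19112203  0.32255445] 0.043926592835738416 [-3.14155453e+00  1.76602605e-04 -1.90254066e-01] [-0.82  0.39  1.41  1.88 -0.41  1.23 -1.03]
[ 81.9 137.3  22.6] rows 3.0
[ 0.  -0.  75.5] rows 2.0
```

All five full jars stand in the crate and the empty is in the tray. Now over to the handle.

>>> {"api": "move_arm", "payload": {
  "targets": [
    [[0,0,0],[20.5,34.3,5],0],
    [[0,0,0],[20.5,34.3,5],0],
    [[0,0,0],[20.5,34.3,5],0],
    [[0,0,0],[20.5,34.3,5],0],
    [[0,0,0],[0,0,0],0],
    [[0,0,0],[0,0,0],0]
  ]
}}

```text
clock: 37.22
position: [0.533, -0.3412, 0.3026]
eef_rot: [-3.141, 0.0, -0.192]
ft_force: [0.0, 0.1, 0.6]
finger_gap: 0.0439
grasp_force: 0.0
```

```bash
python3 -c "
from h import *
d=cam('side'); cv2.imwrite('pics/s3.png',d['pixels'])
o=get_obs();print(o['position'],o['finger_gap'],o['eef_rot'],o['qpos'].round(2))
go((.5329,-.3416,.2245),yaw=-.194)"
```

```text
[ 0.53322647 -0.34060606  0.30267601] 0.04388213189251852 [-3.14070826e+00  4.82926895e-05 -1.91823639e-01] [-0.27  0.58  1.13  1.64 -0.55  1.28 -0.8 ]
[-0.1  1.  78.2] rows 2.0
```

View pics/s3.png

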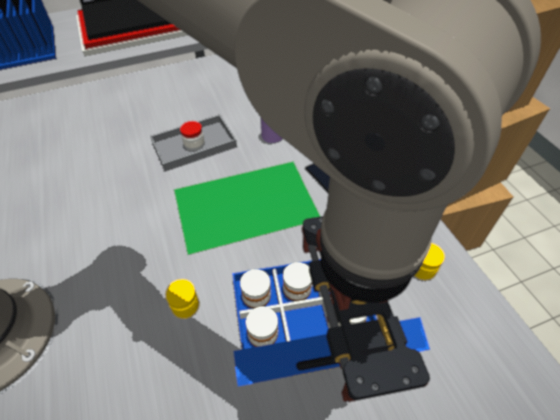

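The side view shows the mat empty and the gripper centred over the handle with its fingers on either side. Descending and gripping lightly.

>>> {"api": "move_arm", "payload": {
  "targets": [
    [[0,0,0],[0,1,30],0],
    [[0,0,0],[0,0,25],0],
    [[0,0,0],[0,0,15],0],
    [[0,0,0],[0,0,8],0],
    [[0,0,0],[0,0,0],0],
    [[0,0,0],[0,0,0],-0.5],
    [[0,0,0],[0,0,0],-0.9],
    [[0,0,0],[0,0,0],-0.9],
    [[0,0,0],[0,0,0],-0.9],
    [[0,0,0],[0,0,0],-0.9]
  ],
  "force": 6
}}

```text
clock: 38.52
position: [0.533, -0.3425, 0.2248]
eef_rot: [-3.141, -0.0, -0.194]
ft_force: [-0.6, 0.2, 2.0]
finger_gap: 0.0108
grasp_force: 6.0
```

```bash
cat > arc.py <<'E'
from h import *
import sys
C=np.array([.5671,-.1669]); th=-.1936; ex=np.array([np.cos(th),np.sin(th)]); ey=np.array([-np.sin(th),np.cos(th)])
o=get_obs(); p=o['position']; q=p[:2]-C; y,z=q@ey+.084,p[2]-.032
r=np.hypot(y,z); phi=np.arctan2(z,y); print(p,o['finger_gap'],o['ft_force'].round(1),'crate x',q@ex,'r',r,'theta',phi-.158)
n=int(sys.argv[1]); st=float(sys.argv[2]); end=float(sys.argv[3])+.158
a=np.maximum(phi-st*np.arange(n+1),end); a=a[:np.argmax(a<=end)+1] if (a<=end).any() else a
Y=.2157*np.cos(a);Z=.2157*np.sin(a); Y+= (y-Y[0])*np.linspace(1,0,len(a)); Z+=(z-Z[0])*np.linspace(1,0,len(a))
for dy,dz in zip(np.diff(Y)*1000,np.diff(Z)*1000): print([0,round(-dy,1),round(-dz,1)])
E
python3 arc.py 10 .06 0; 
```

```text
[ 0.53302907 -0.34253834  0.22476365] 0.01083430442843796 [-0.6  0.2  2. ] crate x 0.00035715092662169656 r 0.21486303501349532 theta 1.8703256418612133
[0, np.float64(-11.7), np.float64(-5.4)]
[0, np.float64(-12.0), np.float64(-4.7)]
[0, np.float64(-12.3), np.float64(-4.0)]
[0, np.float64(-12.5), np.float64(-3.2)]
[0, np.float64(-12.7), np.float64(-2.5)]
[0, np.float64(-12.8), np.float64(-1.7)]
[0, np.float64(-12.9), np.float64(-0.9)]
[0, np.float64(-12.9), np.float64(-0.2)]
[0, np.float64(-12.9), np.float64(0.6)]
[0, np.float64(-12.8), np.float64(1.4)]
```

Gap is 10.8 mm, so the bar is held, and r = 214.9 mm is close to the expected 215.7 mm.

>>> {"api": "move_arm", "payload": {
  "targets": [
    [[0,0,0],[0,-11.7,-5.4],-0.9],
    [[0,0,0],[0,-12,-4.7],-0.9],
    [[0,0,0],[0,-12.3,-4],-0.9],
    [[0,0,0],[0,-12.5,-3.2],-0.9],
    [[0,0,0],[0,-12.7,-2.5],-0.9]
  ]
}}

```text
clock: 39.15
position: [0.545, -0.2816, 0.2449]
eef_rot: [3.142, -0.0, -0.194]
ft_force: [0.2, -2.0, 3.0]
finger_gap: 0.0106
grasp_force: 6.0
```

```bash
python3 arc.py 10 .07 0; 
```

```text
[ 0.54497303 -0.2816042   0.24485985] 0.01063951341832439 [ 0.2 -2.   3. ] crate x 0.0003546755420941114 r 0.21537493405496144 theta 1.5657700706945767
[0, np.float64(-15.0), np.float64(-1.8)]
[0, np.float64(-15.1), np.float64(-0.8)]
[0, np.float64(-15.1), np.float64(0.3)]
[0, np.float64(-15.0), np.float64(1.4)]
[0, np.float64(-14.9), np.float64(2.4)]
[0, np.float64(-14.7), np.float64(3.4)]
[0, np.float64(-14.4), np.float64(4.5)]
[0, np.float64(-14.1), np.float64(5.5)]
[0, np.float64(-13.6), np.float64(6.4)]
[0, np.float64(-13.2), np.float64(7.4)]
```

Forces are low (about 2–3 N), so continuing along the arc.

>>> {"api": "move_arm", "payload": {
  "targets": [
    [[0,0,0],[0,-15,-1.8],-0.9],
    [[0,0,0],[0,-15.1,-0.8],-0.9],
    [[0,0,0],[0,-15.1,0.3],-0.9],
    [[0,0,0],[0,-15,1.4],-0.9],
    [[0,0,0],[0,-14.9,2.4],-0.9],
    [[0,0,0],[0,-14.7,3.4],-0.9],
    [[0,0,0],[0,-14.4,4.5],-0.9],
    [[0,0,0],[0,-14.1,5.5],-0.9],
    [[0,0,0],[0,-13.6,6.4],-0.9],
    [[0,0,0],[0,-13.2,7.4],-0.9]
  ]
}}

```text
clock: 40.4
position: [0.5728, -0.1392, 0.2152]
eef_rot: [-3.142, 0.0, -0.194]
ft_force: [0.9, -1.3, 1.1]
finger_gap: 0.0104
grasp_force: 6.0
```

```bash
python3 arc.py 10 .06 0; 
```

```text
[ 0.57280008 -0.13916185  0.21518035] 0.010438629917646373 [ 0.9 -1.3  1.1] crate x 0.0002569639674058887 r 0.21487219676659164 theta 0.8627654972659321
[0, np.float64(-10.9), np.float64(7.0)]
[0, np.float64(-10.4), np.float64(7.7)]
[0, np.float64(-9.9), np.float64(8.3)]
[0, np.float64(-9.4), np.float64(8.8)]
[0, np.float64(-8.9), np.float64(9.4)]
[0, np.float64(-8.3), np.float64(9.9)]
[0, np.float64(-7.7), np.float64(10.4)]
[0, np.float64(-7.0), np.float64(10.8)]
[0, np.float64(-6.4), np.float64(11.2)]
[0, np.float64(-5.7), np.float64(11.6)]
```

>>> {"api": "move_arm", "payload": {
  "targets": [
    [[0,0,0],[0,-10.9,7],-0.9],
    [[0,0,0],[0,-10.4,7.7],-0.9],
    [[0,0,0],[0,-9.9,8.3],-0.9],
    [[0,0,0],[0,-9.4,8.8],-0.9],
    [[0,0,0],[0,-8.9,9.4],-0.9],
    [[0,0,0],[0,-8.3,9.9],-0.9],
    [[0,0,0],[0,-7.7,10.4],-0.9],
    [[0,0,0],[0,-7,10.8],-0.9],
    [[0,0,0],[0,-6.4,11.2],-0.9]
  ]
}}

```text
clock: 41.52
position: [0.5879, -0.0622, 0.1315]
eef_rot: [-3.141, 0.0, -0.194]
ft_force: [-0.1, 0.3, 0.5]
finger_gap: 0.011
grasp_force: 6.0
```

```bash
python3 arc.py 12 .04 0; 
```

```text
[ 0.58791983 -0.06215418  0.13146035] 0.010984226151875803 [-0.1  0.3  0.5] crate x 0.0002785271575018282 r 0.21516254423819428 theta 0.3225385676097733
[0, np.float64(-3.9), np.float64(7.7)]
[0, np.float64(-3.6), np.float64(7.8)]
[0, np.float64(-3.3), np.float64(8.0)]
[0, np.float64(-2.9), np.float64(8.1)]
[0, np.float64(-2.6), np.float64(8.2)]
[0, np.float64(-2.3), np.float64(8.3)]
[0, np.float64(-1.9), np.float64(8.4)]
[0, np.float64(-1.6), np.float64(8.5)]
[0, np.float64(-0.1), np.float64(0.5)]
```

>>> {"api": "move_arm", "payload": {
  "targets": [
    [[0,0,0],[0,-3.9,7.7],-0.9],
    [[0,0,0],[0,-3.6,7.8],-0.9],
    [[0,0,0],[0,-3.3,8],-0.9],
    [[0,0,0],[0,-2.9,8.1],-0.9],
    [[0,0,0],[0,-2.6,8.2],-0.9],
    [[0,0,0],[0,-2.3,8.3],-0.9],
    [[0,0,0],[0,-1,4.2],-0.9],
    [[0,0,0],[0,-0.9,4.2],-0.9],
    [[0,0,0],[0,-0.6,3],-0.9],
    [[0,0,0],[0,-0.5,2.5],-0.9]
  ]
}}

```text
clock: 42.78
position: [0.5922, -0.0408, 0.0701]
eef_rot: [-3.141, 0.0, -0.193]
ft_force: [0.4, 5.1, 2.2]
finger_gap: 0.0105
grasp_force: 6.0
```

```bash
python3 arc.py 12 .01 0; 
```

```text
[ 0.5921581  -0.04080359  0.07012158] 0.010502327517856175 [0.4 5.1 2.2] crate x 0.00032991196776518267 r 0.21595305241268153 theta 0.01945710136281792
[0, np.float64(-0.2), np.float64(2.1)]
[0, np.float64(-0.2), np.float64(2.0)]
```

>>> {"api": "move_arm", "payload": {
  "targets": [
    [[0,0,0],[0,0.3,1.5],-0.9],
    [[0,0,0],[0,0.3,1.5],-0.9],
    [[0,0,0],[0,0,1],-0.9],
    [[0,0,0],[0,0,0],-0.9]
  ]
}}

```text
clock: 43.28
position: [0.5923, -0.0401, 0.066]
eef_rot: [-3.139, 0.0, -0.192]
ft_force: [0.6, 8.3, 0.8]
finger_gap: 0.011
grasp_force: 6.0
```

>>> {"api": "move_arm", "payload": {
  "targets": [
    [[0,0,0],[0,0.5,1],-0.9],
    [[0,0,0],[0,0.5,1],-0.9],
    [[0,0,0],[0,0,0],-0.9]
  ]
}}

```text
clock: 43.65
position: [0.5924, -0.0398, 0.064]
eef_rot: [-3.137, 0.001, -0.191]
ft_force: [1.9, 10.2, 0.8]
finger_gap: 0.0107
grasp_force: 6.0
```

```bash
python3 - <<'E'
from h import *
import subprocess
d=cam('side'); cv2.imwrite('pics/s4.png',d['pixels']); w=cloud(d)
hsv=cv2.cvtColor(d['pixels'],cv2.COLOR_BGR2HSV).astype(int)
C=np.array([.5671,-.1669]); th=-.1936; Rm=np.array([[np.cos(th),-np.sin(th)],[np.sin(th),np.cos(th)]])
m=(hsv[...,0]>100)&(hsv[...,0]<130)&(hsv[...,1]>120)&(w[...,2]>.06)&(w[...,2]<.1)
p=w[m]; l=(p[:,:2]-C)@Rm
A=np.c_[l[:,1],np.ones(len(l))]; k=np.abs(p[:,2]-np.median(p[:,2]))<.008
print(len(p),np.linalg.lstsq(A[k],p[k,2],rcond=None)[0],np.median(p[:,2]),l[:,1].min(),l[:,1].max())
E
```

```text
11425 [0.00138819 0.07491647] 0.07497013025388487 -0.08504398139996965 1.2820818112775338
```

View pics/s4.png

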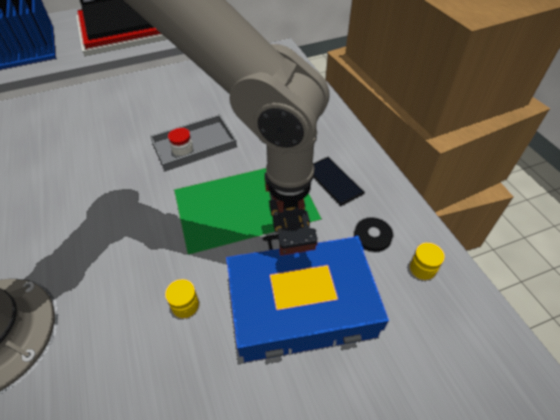

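The side view shows the lid lying flat on the crate (fitted slope about 0.001 rad). The red-capped jar in the tray has been knocked to (180,142), so I'll check it next. First I'll relax the sideways load and press down lightly to confirm closure.

>>> {"api": "move_arm", "payload": {
  "targets": [
    [[0,0,0],[0,-2,0],-0.9],
    [[0,0,0],[0,0,1],-0.9],
    [[0,0,0],[0,0,1],-0.9],
    [[0,0,0],[0,0,0],-0.9]
  ]
}}

```text
clock: 44.2
position: [0.5924, -0.0394, 0.0621]
eef_rot: [-3.139, 0.0, -0.192]
ft_force: [0.9, 7.3, 0.5]
finger_gap: 0.0106
grasp_force: 6.0
```

```bash
python3 - <<'E'
from h import *
for n in ['top','side']:
    d=cam(n); cv2.imwrite(f'pics/r{n}.png',d['pixels']); w=cloud(d)
    for j in jars(d): print(n,j)
a=cv2.resize(cv2.imread('pics/rtop.png')[200:330,80:190],(440,520)); b=cv2.resize(cv2.imread('pics/rside.png')[100:190,130:190+60],(340,255))
c=np.zeros((520,790,3),np.uint8); c[:,:440]=a; c[:255,445:785]=b; cv2.imwrite('pics/tray.png',c)
E
```

```text
top ('white', np.float64(699.4), np.float64(329.7), np.float64(171.0), np.float64(14.9), np.int32(254), [131.0, 159.0])
top ('white', np.float64(614.6), np.float64(32.7), np.float64(167.4), np.float64(26.4), np.int32(206), [291.0, 209.0])
top ('red', np.float64(457.2), np.float64(358.3), np.float64(63.4), np.float64(28.0), np.int32(558), [130.0, 285.0])
side ('red', np.float64(454.9), np.float64(356.5), np.float64(60.3), np.float64(28.1), np.int32(298), [179.0, 136.0])
```

View pics/tray.png

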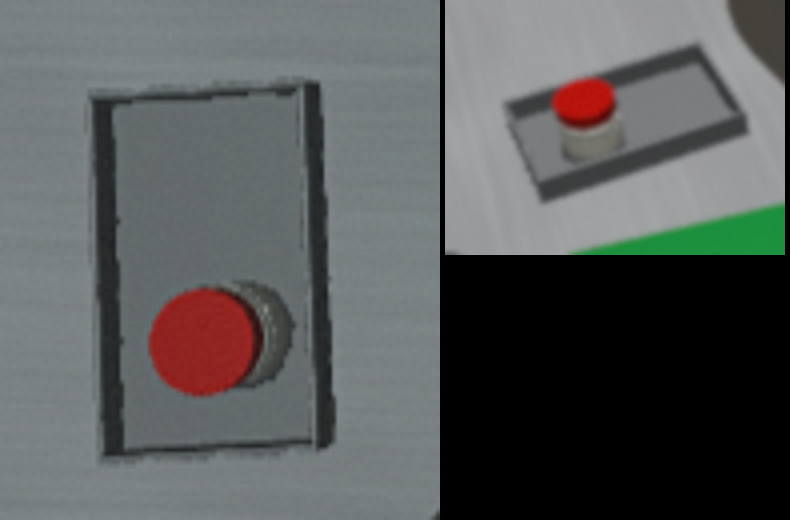

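The red jar still stands upright inside the tray, with its cap at (457,358) mm, so nothing to mend there. Next I'll let go of the handle, rise, and check the lid.

>>> {"api": "move_arm", "payload": {
  "targets": [
    [[0,0,0],[0,-1,-2],-0.9],
    [[0,0,0],[0,0,0],-0.4],
    [[0,0,0],[0,0,0],-0.4],
    [[0,0,0],[0,0,0],-0.4],
    [[0,0,0],[0,0,-20],-0.4],
    [[0,0,0],[0,0,-40],-0.4],
    [[0,0,0],[0,0,-50],-0.4],
    [[0,0,0],[60,0,-60],-0.4],
    [[0,0,0],[0,-60,0],-1]
  ]
}}

```text
clock: 45.42
position: [0.6504, 0.003, 0.2253]
eef_rot: [3.14, -0.011, -0.205]
ft_force: [0.7, 0.8, -0.5]
finger_gap: 0.0195
grasp_force: 0.0
```

```bash
cat > lid.py <<'E'
from h import *
C=np.array([.5671,-.1669]); th=-.1936; Rm=np.array([[np.cos(th),-np.sin(th)],[np.sin(th),np.cos(th)]])
print(get_obs()['position'],get_obs()['finger_gap'])
for n in ['top','side']:
    w=cloud(cam(n)); l=(w[...,:2]-C)@Rm
    m=(np.abs(l[...,0])<.11)&(l[...,1]>-.07)&(l[...,1]<.085)&(w[...,2]>.05)&(w[...,2]<.11)
    A=np.c_[l[m],np.ones(m.sum())]; s=np.linalg.lstsq(A,w[m][:,2],rcond=None)[0]; print(n,m.sum(),s.round(4),(A@s-w[m][:,2]).std())
E
python3 lid.py
```

```text
[0.65044788 0.00296025 0.22529359] 0.01951083736189548
top 7948 [0.0004 0.0173 0.0776] 0.0014132472657126841
side 9390 [-0.0005  0.0154  0.0754] 0.0011990895602973523
```

Both views now give a lid slope of about 0.016 rad, so my small lift before opening raised the lid slightly. I'll press it down with closed fingertips near the front edge of the lid's top.

```bash
python3 -c "
from h import *
o=get_obs();print(o['position'],o['eef_rot'])
go((.5815,-.0933,.225),(.5815,-.0933,.103),yaw=-.194)"
```

```text
[0.64966047 0.01738677 0.21955648] [-3.13841240e+00 -1.35799443e-03 -1.84739010e-01]
[-45.5 121.8  -5.4] rows 3.0
[  0.  -0. 122.] rows 2.0
```

>>> {"api": "move_arm", "payload": {
  "targets": [
    [[0,0,0],[-15,40,0],-1],
    [[0,0,0],[-15,40,0],-1],
    [[0,0,0],[-15.5,42,0],-1],
    [[0,0,0],[0,0,0],-1],
    [[0,0,0],[0,0,50],-1],
    [[0,0,0],[0,0,45],-1],
    [[0,0,0],[0,0,15],-1],
    [[0,0,0],[0,0,4],-1],
    [[0,0,0],[0,0,0],-1]
  ]
}}

```text
clock: 46.65
position: [0.58, -0.1009, 0.1057]
eef_rot: [-3.142, -0.002, -0.193]
ft_force: [-0.3, 0.2, -0.5]
finger_gap: 0.0007
grasp_force: 0.0
```

>>> {"api": "move_arm", "payload": {
  "targets": [
    [[0,0,0],[0,0,3],-1],
    [[0,0,0],[0,0,2],-1],
    [[0,0,0],[0,0,2],-1],
    [[0,0,0],[0,0,1],-1],
    [[0,0,0],[0,0,1],-1],
    [[0,0,0],[0,0,0],-1]
  ]
}}

```text
clock: 47.4
position: [0.5792, -0.1006, 0.0955]
eef_rot: [-3.141, -0.0, -0.194]
ft_force: [0.3, 0.9, 1.4]
finger_gap: 0.0004
grasp_force: 0.7
```

>>> {"api": "move_arm", "payload": {
  "targets": [
    [[0,0,0],[0,0,0.7],-1],
    [[0,0,0],[0,0,0.7],-1],
    [[0,0,0],[0,0,0],-1]
  ]
}}

```text
clock: 47.78
position: [0.5793, -0.1007, 0.0953]
eef_rot: [-3.14, -0.0, -0.194]
ft_force: [-3.4, 3.0, 14.1]
finger_gap: 0.0007
grasp_force: 7.0
```

```bash
python3 lid.py
```

```text
[ 0.57925295 -0.10066063  0.09529098] 0.0006661053954889285
top 589 [-0.0001 -0.0007  0.0761] 0.0013295410548837797
side 8279 [-0.0003 -0.0015  0.074 ] 0.0011755786979096487
```

The tips stop firmly at z = 0.0953 with 14 N, and the slope is about 0, so the lid is fully closed. Retreating straight up and checking once more.

>>> {"api": "move_arm", "payload": {
  "targets": [
    [[0,0,0],[0,0,-10],-1],
    [[0,0,0],[0,0,-50],-1],
    [[0,0,0],[0,0,-60],-1],
    [[0,0,0],[0,0,-50],-1],
    [[0,0,0],[0,-50,0],-1],
    [[0,0,0],[0,-50,0],-1],
    [[0,0,0],[0,-50,0],-1],
    [[0,0,0],[0,-50,0],-1],
    [[0,0,0],[0,0,0],-1],
    [[0,0,0],[0,0,0],-1]
  ]
}}

```text
clock: 49.12
position: [0.6173, 0.0946, 0.2641]
eef_rot: [3.141, -0.0, -0.194]
ft_force: [0.6, -0.9, -0.4]
finger_gap: 0.0009
grasp_force: 0.0
```

```bash
python3 lid.py; python3 -c "
from h import *
d=cam('top'); cv2.imwrite('pics/fin.png',d['pixels'])
for n in ['top','side']: print([j for j in jars(cam(n)) if j[0]=='red'])"
```

```text
[0.61730969 0.09460929 0.26412695] 0.0008821010951966871
top 8504 [ 0.0002 -0.0003  0.0762] 0.0014404482758829237
side 9289 [-0.     -0.0011  0.074 ] 0.0011689684397269916
[]
[('red', np.float64(454.5), np.float64(356.0), np.float64(60.0), np.float64(28.6), np.int32(301), [179.0, 136.0])]
```

View pics/fin.png

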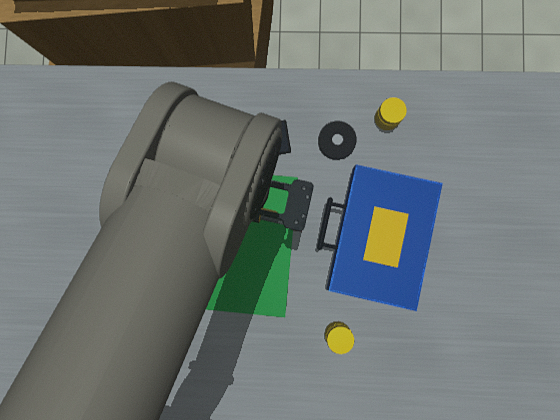

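The top view shows the lid closed at about (385,238), the reel and both look-alikes untouched, and the arm clear. The side view has the empty still upright in the tray. Handing in.

```bash
python3 -c "
from h import *
print(hand_in())"
```

```text
the job is handed in; nothing more can be done
None
```

Job handed in, result not reported: all five full jars are in crate cells, the one empty is upright in the tray (something knocked it a few cm, still inside), the lid is fully closed after one extra press, and I did not touch the bottle, reel, phone or yellow jars.

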